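# Clip the sugar thermometer on the pan

## Task

Get the pan ready for boiling sugar: lift its lid off and lay it flat on the chopping board. Then squeeze the sprung clip of the dial thermometer to take it off the edge of the wooden caddy, and release it onto the rim of the pan, fully down on the rim with the stem upright inside the pan. Finally push the dial down so that the stem slides through its clip until its tip is about a centimetre above the pan's bottom, without touching it; leave the pan and the other things where they stand.

Things in the scene. Friction and masses are not known exactly. Their poses are not given: they have to be found in the camera images.
- pan: Round steel pan on the hob, 210 mm across outside, 105 high, loose, 1.7 kg. Wall vertical, 4 mm thick, inside radius 101. Origin: centre of its underside, z up; inside bottom at z = 6 mm, rim at z = 105. Two loop handles, 80 mm wide, stand out 35 mm at its +y and -y sides, 23 mm below the rim; the rest of the rim is free once the lid is off.
- lid: Steel lid on the pan, 216 mm across, about 0.35 kg. Origin: centre of the plane that rests on the pan's rim, z up. A locating disc (radius 96 mm) reaches 6 mm below that plane, so on a flat surface the origin lies 6 mm above it.
- lid_knob (a point): Middle of the lid's black knob, 40 mm above the lid's origin: the knob is 34 mm across, its underside 27 mm and its top 48 mm above the lid's origin; the lid's crown is 13 mm above that origin.
- board: Wooden chopping board lying on the worktop, fixed, 330 (its x) by 230 (its y) by 21 mm. Origin: centre of its underside. It lies on one side of the hob and the caddy on the other; which is which changes.
- caddy: Open box of light wood, fixed, 110 (x) by 200 (y) by 95 mm high, walls 6 mm, inside floor at z = 6 mm. Origin: centre of its underside, z up; its -x wall faces the robot roughly. A peeler and a teaspoon stand in the narrow compartment at its +y end. The thermometer's clip starts on the top edge of its -x wall, stem inside.
- pan_clip: Sprung steel clip like an upright bulldog clip, 125 g with its thermometer. Jaws 30 mm wide, reaching 26 mm below the edge. Origin: mid inner jaw, in its gripping face, level with the underside of the stop lug that sits on the edge when fully down. z up, +x from wall into vessel (wall on the -x side), y along the edge. Seated on the pan: origin 100 mm from the pan's axis, at rim height.
- clip_handles (a point): Where to squeeze: x -7, z 44 mm from the clip's origin, midway between the handle plates once squeezed. Plates 20 mm wide (y), 12 to 57 mm above the origin, squeezed along x: 26 mm over their outer faces on a wall, 18.5 fully squeezed (then parallel, upright). Only the outer one (-x) swings: on a wall their middle is about 4 mm more to -x. Takes about 11 N.
- clip_jaw (a joint): Opening of the clip's outer jaw, rad: 0 shut, about 0.17 on the pan's wall, 0.21 on the caddy's wall, 0.46 fully squeezed; then a gap of 12 mm lies between the jaws (from x = -12 to 0 at the clip). The outer jaw presses 13 mm below the edge. A spring shuts it when the handles are let go.
- thermometer (a joint): How far the thermometer has been pushed down through its sleeve in the clip, m: 0 highest, 0.050 lowest. Friction of about 2 N holds it at any depth. The sleeve is at x = 18, y = 38 mm of the clip; the dial face is 80 mm above the clip's origin at 0, less by this value.
- dial_face (a point): Centre of the thermometer's round dial face, which looks straight up: steel dial 34 mm across and 9 mm thick on top of the stem. The tip of the stem is 133 mm straight below this point.
- stem_tip (a point): Lower tip of the thermometer's straight steel stem, 4.4 mm thick.
- spice_jar_a: Bystander: spice jar with a red cap, 45 mm across and 106 mm high, standing behind the caddy. Origin: centre of its foot.
- salt_shaker: Bystander: glass salt shaker with a metal cap, 44 mm across and 90 mm high, standing behind the caddy. Origin: centre of its foot.
- lemon_a: Bystander: lemon, 71 x 53 x 51 mm, in front of the caddy. Origin: its underside.
- espresso_cup: Bystander: white espresso cup, 59 mm across and 49 mm high, at the back. Origin: its underside.

How it is judged (in metres and radians):
On the way, in this order (a step that is already met when the one before it is completed fails the run):
1. the lid lies flat on the chopping board, let go (x of lid in the frame of board between -0.075 and 0.075 m and y of lid in the frame of board between -0.045 and 0.045 m and z of lid in the frame of board between 0.02 and 0.032 m and angle between lid's own z axis and vertical below 0.06 rad and contact force between the fingers and lid below 0.2 N), for 0.2 s.
2. the clip is squeezed open and lifted clear of the caddy (value of joint clip_jaw above 0.32 rad and z of pan_clip in the frame of caddy above 0.115 m and contact force between pan_clip and caddy below 0.1 N), for 0.1 s.
3. the clip grips the pan's rim, let go, stem inside the pan (z of pan_clip in the frame of pan between 0.101 and 0.1095 m and horizontal distance between pan_clip and pan between 0.094 and 0.104 m and horizontal distance between stem_tip and pan below 0.098 m and angle between pan_clip's own z axis and vertical below 0.14 rad and value of joint clip_jaw between 0.1 and 0.32 rad and contact force between pan_clip and pan above 1 N and contact force between the fingers and pan_clip below 0.2 N), for 0.2 s.
4. the stem's tip is 5 to 15 mm above the pan's bottom (z of stem_tip in the frame of pan between 0.011 and 0.021 m), for 0.2 s.
At the end, for the whole second after the job is handed in: Lid flat on the board (centre within 75 mm along and 45 mm across of the board's), clip seated on the pan rim (lug within 4.5 mm of it, under 8 degrees off upright, jaws gripping the wall), stem inside, its tip 5 to 15 mm above the pan's bottom, all let go and at rest (all of step 1 and all of step 3 and all of step 4 and linear speed of each of lid, pan_clip below 0.02 m/s); the robot touches nothing.
It fails at once if the pan is shoved more than 3 cm or tipped (distance of pan from where it was at the start of the episode above 0.03 m or angle between pan's own z axis and vertical above 0.12 rad).
It fails at once if the stem's tip is driven onto the pan's bottom (horizontal distance between stem_tip and pan below 0.095 m and z of stem_tip in the frame of pan below 0.0065 m).
It fails at once if a bystander is knocked away by more than 4 cm (distance of any of spice_jar_a, salt_shaker, lemon_a, espresso_cup from where it was at the start of the episode above 0.04 m).
It also fails if it takes over 58 s, if anything falls off the work surface, if the arm or the gripper's body presses on something with over 40 N, if the wrist force passes 120 N, or if a joint passes its speed limit or range.

## Robot

A 6-joint arm with a two-finger parallel gripper is mounted at the origin on a cart in front of the work surface, level with it; the furniture and walls round the work are solid. World frame = base frame: x ahead of the robot, y to its left, z up, the work surface at z = 0. Lengths are in mm, angles in degrees, forces in N, time in s.
With the tool pointing down it reaches from about 350 to 975 mm from the base axis. Payload 7.1 kg.
Tool frame: the origin (TCP) lies at the very end of the fingers, on their centre line; the grasp point (between the pads) lies 19 mm behind it; z points along the fingers, y is the line along which they close (so a half turn about z gives the same grasp; the last joint's range is limited). The gripper opens to 88 mm and grips with 3 to 60 N. Pads are 20 mm wide; open, the fingers measure 115 mm over their backs; the gripper's body (75 mm by 178 mm) begins 61 mm behind the grasp point.
Start: joints at [-74.828, 24.242, 93.386, -0, 62.372, -1.089], TCP at [175.022, -599.977, 222.675] pointing down, gripper open.
Joint ranges: [-172.04, 172.04], [-51.8, 120.97], [4.93, 147.93], [-75.15, 255.16], [6.16, 154.13], [-145.62, 145.62]. Speed limits (degrees/s): [136.94, 136.94, 172.46, 180, 180, 180].

## Interface

Orientations are given as [roll, pitch, yaw] about the fixed x, y, z axes, in that order (R = Rz(yaw) Ry(pitch) Rx(roll)).
In Python, from workcell import * gives the robot as it stands.
- The arm moves only by the tool apply_moves, never from a script. Its arguments are lists of equal length, an entry for each row: "delta_pos": the shift along the tool's x, y, z in mm, a list of three; "turn": the turn about the tool's z in degrees. In form: {"delta_pos": [[x, y, z], ...], "turn": [turn, ...]}. A call has 1 to 8 rows; each row is the pose to reach, as a shift and turn from the pose commanded when the call began, along the tool's axes at that moment; what a row does not reach only later rows make up. A row lasts 1/12 s, in which the tool goes at most 41.7 mm and 7.16 degrees, less where a joint would pass 70% of its speed; a pose out of reach is approached as far as the arm can. A call with a gripper value outside its range is refused whole. "grip" is the closure, from 0 (fully open) to 1 (shut), set as the call begins (left out, the last holds). The fingers move at their own pace and stop on an object; "grip_force" is the grip in N (left out, the last holds). Time passes only in rows, so rows that repeat a pose let the fingers close. It gives the time, the measured TCP pose, the force, the opening and the grip force at its end, in the units of the state.
- observe(): the state, without advancing time (a new reading comes with each control period).
- read_camera(name): name is "scene" or "top" or "wrist"; returns (picture, depth): 420x560x3 uint8, red, green, blue; 420x560 float32, mm along the optical axis (not along the pixel's ray), 0 where there is no reading.
- camera_params(name): a dict with "camera_matrix" (3x3 intrinsics, pixels), "rvec" (rotation vector, rad) and "tvec" (3), from world to camera coordinates, as OpenCV has them; the wrist camera has in their place "tool_from_camera" (4x4, takes a point from camera to tool coordinates, whose origin is the TCP and whose axes are the flange's). Camera axes: x right, y down, z forward; pixel columns grow to the right and rows downward; lengths in mm; the calibration is good to about 2 mm. A picture is of the moment at which its call begins: read the wrist's pose just before it. camera_params takes no time and is no camera call.
- close_job(): hands the job in; it is judged then, once.
Trained networks look in the newest picture that a camera, given by its name, has taken for a name from the list of things; names that differ only in an ending like _2 or _b are one class to them, and where a whole thing is asked for, a point or a joint stands for the part that bears it (a point fixed in the world has none). Each returns a list of dicts, best first, with "confidence" (0 to 1); they miss things now and then, are a little off and sometimes report something else, mostly with a low value. They report only what shows in the picture. A call takes as long as a camera call.
- cut_out(target, camera): "region" (420x560 bool, what is visible of it) and "rect" ([left, top, right, bottom] in pixels, round what is visible of it).
The state is a dict: "time": time; "joint_positions": joint angles; "joint_vel": joint speeds; "joint_torque": joint torques, N m; "eef_pos": TCP position; "orientation": TCP orientation; "force": force on the tool from outside, world axes, zero at the start; "ft_torque": the same for the moment, N m; "grip_width": opening from 0.0 (shut) to 1.0 (fully open); "finger_force": force on a finger pad.
Only numpy, scipy, OpenCV 4.12 (cv2) and the standard library are available. Lean on these libraries where they do the work, as an engineer would, in place of code of your own. Each camera call takes 0.05 s, during which the arm holds its last target. There are 200 camera calls.

## Working session

There is one attempt and no reset: what is moved stays moved. The work goes in short steps, Python scripts to look and compute and a tool call to move; the robot and the scene stay as the last step left them, time stands still between calls to the robot, and variables do not carry over. Pictures are saved under pics/ and viewed, at most 10 in all, crops included, and the job is handed in when it is done.

Besides the shell and the picture viewer there is one more tool, called after "Request:" by a JSON object that holds its "fn" and its "kwargs". apply_moves: Moves the arm, as the interface text tells. Its arguments: {"type":"object","properties":{"delta_pos":{"type":"array","items":{"type":"array","items":{"type":"number"}}},"turn":{"type":"array","items":{"type":"number"}},"grip":{"type":"number"},"grip_force":{"type":"number"}},"required":["delta_pos","turn"]}

```bash
mkdir -p pics
cat > h.py <<'E'
from workcell import *
import numpy as np, cv2
from scipy.spatial.transform import Rotation as Ro
def cam(name):
    s=observe(); im,d=read_camera(name); p=camera_params(name); K=np.array(p["camera_matrix"])
    if "rvec" in p:
        R=cv2.Rodrigues(np.array(p["rvec"],float))[0]; t=np.array(p["tvec"],float).ravel()
        T=np.eye(4); T[:3,:3]=R.T; T[:3,3]=-R.T@t
    else:
        W=np.eye(4); W[:3,:3]=Ro.from_euler('xyz',s["orientation"],degrees=True).as_matrix(); W[:3,3]=s["eef_pos"]
        T=W@np.array(p["tool_from_camera"])
    v,u=np.mgrid[0:420,0:560]
    P=np.stack([(u-K[0,2])/K[0,0]*d,(v-K[1,2])/K[1,1]*d,d],-1)@T[:3,:3].T+T[:3,3]
    P[d==0]=np.nan
    return im,d,P,K,T
def save(im,n): cv2.imwrite("pics/"+n,im[:,:,::-1])
E
python3 - <<'E'
from h import *
print(observe())
for c in ["top","scene"]:
    im,d,P,K,T=cam(c); save(im,c+"1.png")
    print(c,T[:3,3].round())
    for n in ["pan","lid","lid_knob","board","caddy","pan_clip","dial_face"]:
        r=cut_out(n,c)
        for q in r[:2]:
            m=q["region"]; p=P[m]; p=p[~np.isnan(p[:,0])]
            if len(p): print(n,round(q["confidence"],2),q["rect"],np.percentile(p,[3,50,97],axis=0).round().tolist())
E
```

```text
{'time': 0.0, 'joint_positions': array([-7.48280381e+01,  2.42835607e+01,  9.34318393e+01,  7.35475147e-04,
        6.23735514e+01, -1.08892219e+00]), 'joint_vel': array([ 0.0221242 ,  0.0234692 , -0.12544382, -0.01589898, -0.04573113,
        0.05665874]), 'joint_torque': array([-4.74392746e-04, -5.44622648e+01, -2.73669022e+01,  6.43334398e-02,
        2.27301603e-02, -1.28702281e-04]), 'eef_pos': array([ 174.88341364, -599.44264108,  221.90840832]), 'orientation': array([-1.79911077e+02, -2.34141854e-03,  1.62605407e+01]), 'force': array([0.32618132, 0.33079093, 0.16154659]), 'ft_torque': array([ 0.01898852, -0.00405204, -0.03771171]), 'finger_force': 0.0, 'grip_width': 0.9992252426876976}
top [ 267.   10. 1703.]
pan 0.39 [403.3, 229.7, 411.2, 237.9] [[487.0, -353.0, 159.0], [499.0, -341.0, 167.0], [514.0, -327.0, 173.0]]
pan 0.37 [263.4, 174.7, 336.2, 242.1] [[485.0, -111.0, 151.0], [575.0, -19.0, 159.0], [670.0, 73.0, 170.0]]
lid 0.66 [262.7, 170.8, 334.4, 242.6] [[485.0, -111.0, 151.0], [576.0, -19.0, 159.0], [672.0, 74.0, 170.0]]
lid 0.48 [400.9, 229.0, 427.9, 250.8] [[464.0, 
[... 1269 characters left out ...]
0], [670.0, 75.0, 190.0]]
lid_knob 0.47 [362.9, 141.2, 378.5, 151.8] [[487.0, -451.0, 57.0], [501.0, -341.0, 166.0], [569.0, -325.0, 170.0]]
board 0.78 [127.8, 266.4, 295.2, 410.8] [[358.0, 228.0, 16.0], [501.0, 347.0, 22.0], [671.0, 446.0, 25.0]]
caddy 0.57 [330.4, 136.2, 391.7, 200.0] [[469.0, -454.0, 5.0], [533.0, -307.0, 58.0], [593.0, -252.0, 115.0]]
pan_clip 0.55 [367.1, 141.7, 389.3, 164.8] [[472.0, -457.0, 32.0], [494.0, -371.0, 113.0], [547.0, -328.0, 169.0]]
pan_clip 0.23 [245.0, 207.9, 326.0, 250.8] [[475.0, -39.0, 54.0], [515.0, 63.0, 109.0], [632.0, 102.0, 150.0]]
dial_face 0.56 [366.8, 139.0, 379.4, 172.6] [[486.0, -359.0, 124.0], [499.0, -340.0, 167.0], [518.0, -325.0, 170.0]]
```

Run:
```python
import cv2,numpy as np
a=cv2.imread("pics/top1.png")[150:300,140:460]; b=cv2.imread("pics/scene1.png")[120:420,110:430]
a=cv2.resize(a,(640,300),interpolation=cv2.INTER_CUBIC)
b=cv2.resize(b,(320,300))
cv2.imwrite("pics/m1.png",np.vstack([a,cv2.resize(cv2.imread("pics/scene1.png")[120:270,230:430],(640,300)) if 0 else cv2.copyMakeBorder(b,0,0,0,320,0)]))
```

```text
(no output)
```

View pics/m1.png

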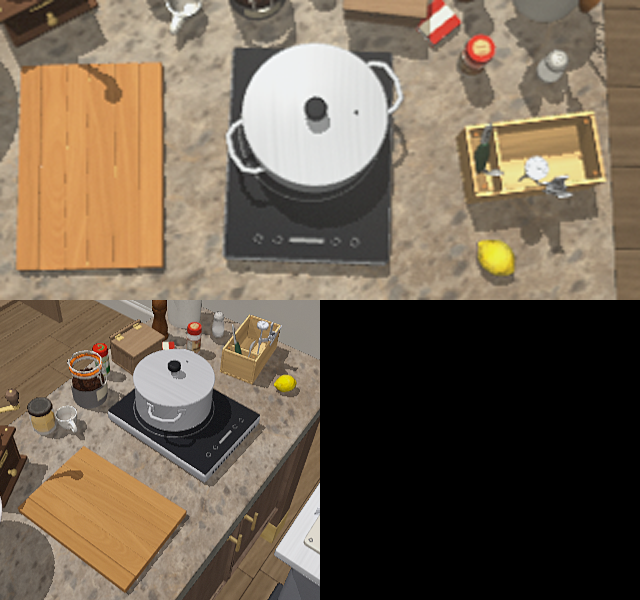

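Run:
```python
from h import *
im,d,P,K,T=cam("top")
for n in ["board","lid"]:
    q=cut_out(n,"top")[0]; m=q["region"]
    p=P[m]; z=np.nanmedian(p[:,2])
    sel=p[abs(p[:,2]-z)<20][:,:2].astype(np.float32)
    print(n,q["confidence"],z,cv2.minAreaRect(sel), cv2.minEnclosingCircle(sel))
k=(np.hypot(P[...,0]-577,P[...,1]+19)<110)&(P[...,2]>170)
print("knob",k.sum(),np.nanmean(P[k],0),np.nanmax(P[k],0))
ring=(np.hypot(P[...,0]-577,P[...,1]+19)<100)&(np.hypot(P[...,0]-577,P[...,1]+19)>30)
print(np.nanpercentile(P[ring][:,2],[5,50,95]))
for x in (400,430,500):
  m=(abs(P[...,0]-x)<15)&(abs(P[...,1]+150)<30); print(x,np.nanmedian(P[m][:,2]))
```

```text
board 0.86 20.507969281808982 ((518.7982788085938, 336.380859375), (332.30120849609375, 237.63426208496094), 2.0061941146850586) ((518.3956298828125, 334.4617004394531), 197.8416290283203)
lid 0.91 158.70414142508093 ((578.9519653320312, -19.83660888671875), (210.94432067871094, 212.95782470703125), 45.355262756347656) ((579.0798950195312, -18.866971969604492), 108.26527404785156)
knob 128 [575.96682067 -18.89270647 193.91489449] [618.807359    32.63638798 207.04877387]
[152.16983769 158.88501362 165.72239886]
400 3.7970689086878338
430 2.8418427546675957
500 4.420376332227534
```

```bash
cat >> h.py <<'E'
def goto(x,y,z,yaw,s=None):
    s=s or observe(); R=Ro.from_euler('xyz',s["orientation"],degrees=True)
    d=R.inv().apply(np.array([x,y,z])-s["eef_pos"])
    t=-(yaw-s["orientation"][2]); print("delta",d.round(1).tolist(),"turn",round((t+180)%360-180,1))
E
python3 - <<'E'
from h import *
goto(576,-19,265,90)
E
```

```text
delta [547.6, -445.5, -42.3] turn -73.7
```

Request:
{"fn": "apply_moves", "kwargs": {"delta_pos": [[547, -445, -42], [547, -445, -42], [547, -445, -42], [547, -445, -42], [547, -445, -42], [547, -445, -42], [547, -445, -42], [547, -445, -42]], "turn": [-74, -74, -74, -74, -74, -74, -74, -74], "grip": 0}}

```text
time: 1.62
eef_pos: [364.8, -324.4, 242.9]
orientation: [180.0, 0.0, 73.9]
force: [1.3, -0.1, 0.5]
grip_width: 1.0
finger_force: 0.0
```

Run:
```python
from h import *
goto(576,-19,265,90)
```

```text
delta [352.1, 118.2, -22.1] turn -16.1
```

Request:
{"fn": "apply_moves", "kwargs": {"delta_pos": [[352, 118, -22], [352, 118, -22], [352, 118, -22], [352, 118, -22], [352, 118, -22], [352, 118, -22], [352, 118, -22], [352, 118, -22]], "turn": [-16, -16, -16, -16, -16, -16, -16, -16]}}

```text
time: 2.28
eef_pos: [555.7, -51.4, 262.6]
orientation: [180.0, 0.0, 89.6]
force: [0.5, -1.3, 0.1]
grip_width: 0.998
finger_force: 0.0
```

Run:
```python
from h import *
goto(576,-19,265,90)
im,d,P,K,T=cam("wrist"); save(im,"w1.png")
k=(P[...,2]>185)&(P[...,2]<225)&(np.hypot(P[...,0]-576,P[...,1]+19)<60)
p=P[k]; print(k.sum(),np.nanpercentile(p,[2,50,98],axis=0).round(1), cv2.minEnclosingCircle(p[:,:2].astype(np.float32)))
for n in ["lid_knob","lid"]:
  for q in cut_out(n,"wrist")[:2]: print(n,q["confidence"],q["rect"],np.nanpercentile(P[q["region"]],[2,50,98],axis=0).round().tolist())
```

```text
delta [32.6, 20.1, -2.4] turn -0.4
1776 [[563.7 -34.2 189. ]
 [578.6 -18.  198. ]
 [594.1  -3.8 199.7]] ((579.3080444335938, -19.723674774169922), 16.98225212097168)
lid_knob 0.76 [176.4, 25.3, 437.6, 288.4] [[483.0, -112.0, 154.0], [578.0, -5.0, 158.0], [675.0, 79.0, 198.0]]
lid 0.75 [178.3, 27.9, 436.8, 284.1] [[484.0, -112.0, 154.0], [578.0, -5.0, 158.0], [675.0, 78.0, 198.0]]
```

View pics/w1.png

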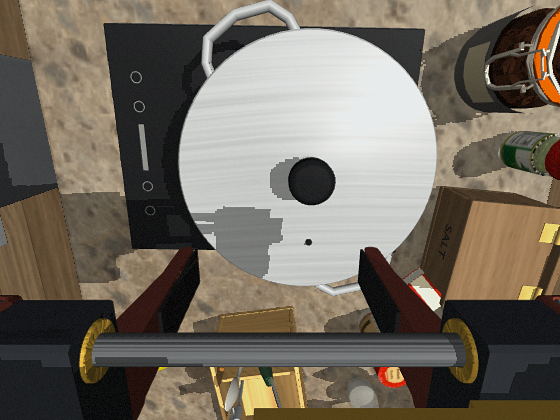

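Request:
{"fn": "apply_moves", "kwargs": {"delta_pos": [[32, 23, 0], [32, 23, 0], [32, 23, 40], [32, 23, 75], [32, 23, 88], [32, 23, 88], [32, 23, 88]], "turn": [0, 0, 0, 0, 0, 0, 0]}}

```text
time: 3.02
eef_pos: [577.2, -22.7, 173.9]
orientation: [-179.9, 0.0, 89.5]
force: [0.2, 0.2, 0.4]
grip_width: 1.0
finger_force: 0.0
```

Request:
{"fn": "apply_moves", "kwargs": {"delta_pos": [[0, 0, 0], [0, 0, 0], [0, 0, 0], [0, 0, 0], [0, 0, 0], [0, 0, 0]], "turn": [0, 0, 0, 0, 0, 0], "grip": 1, "grip_force": 25}}

```text
time: 3.52
eef_pos: [578.2, -21.6, 174.7]
orientation: [180.0, 0.0, 89.6]
force: [-0.5, 0.2, 0.0]
grip_width: 0.588
finger_force: 0.0
```

Request:
{"fn": "apply_moves", "kwargs": {"delta_pos": [[0, 0, 0], [0, 0, 0], [0, 0, 0], [0, 0, 0], [0, 0, 0], [0, 0, 0]], "turn": [0, 0, 0, 0, 0, 0]}}

```text
time: 4.02
eef_pos: [578.4, -21.6, 174.3]
orientation: [180.0, -0.0, 89.6]
force: [2.5, 0.3, -0.8]
grip_width: 0.376
finger_force: 25.0
```

Request:
{"fn": "apply_moves", "kwargs": {"delta_pos": [[0, 0, -5], [0, 0, -15], [0, 0, -30], [0, 0, -45], [10, 2, -55], [25, 5, -55], [55, 10, -55], [85, 15, -55]], "turn": [0, 0, 0, 0, 0, 0, 0, 0]}}

```text
time: 4.68
eef_pos: [593.5, 64.1, 229.9]
orientation: [180.0, -0.0, 89.4]
force: [-0.1, -0.3, -4.7]
grip_width: 0.378
finger_force: 25.0
```

Request:
{"fn": "apply_moves", "kwargs": {"delta_pos": [[35, -5, 0], [72, -20, 0], [110, -35, 0], [147, -50, 0], [185, -62, 0], [220, -70, 0], [250, -75, 0], [272, -77, 0]], "turn": [0, 0, 0, 0, 0, 0, 0, 0]}}

```text
time: 5.35
eef_pos: [516.9, 339.1, 229.5]
orientation: [-180.0, -0.0, 89.7]
force: [1.0, 0.2, -4.1]
grip_width: 0.374
finger_force: 25.0
```

Request:
{"fn": "apply_moves", "kwargs": {"delta_pos": [[0, 0, 0], [0, 0, 20], [0, 0, 55], [0, 0, 90], [0, 0, 120], [0, 0, 145], [0, 0, 160], [0, 0, 168]], "turn": [0, 0, 0, 0, 0, 0, 0, 0]}}

```text
time: 6.02
eef_pos: [517.1, 334.9, 58.7]
orientation: [-179.8, 0.1, 89.5]
force: [0.1, -0.1, -4.0]
grip_width: 0.369
finger_force: 25.0
```

Request:
{"fn": "apply_moves", "kwargs": {"delta_pos": [[0, 0, 3], [0, 0, 5], [0, 0, 6], [0, 0, 7], [0, 0, 8], [0, 0, 8]], "turn": [0, 0, 0, 0, 0, 0]}}

```text
time: 6.52
eef_pos: [519.2, 336.0, 53.9]
orientation: [179.9, -0.0, 89.6]
force: [0.5, -0.1, -4.2]
grip_width: 0.374
finger_force: 25.0
```

Request:
{"fn": "apply_moves", "kwargs": {"delta_pos": [[0, 0, 1], [0, 0, 2], [0, 0, 3], [0, 0, 3.5], [0, 0, 3.5]], "turn": [0, 0, 0, 0, 0]}}

```text
time: 6.93
eef_pos: [518.9, 335.9, 50.3]
orientation: [180.0, -0.0, 89.6]
force: [-2.9, -1.3, 4.0]
grip_width: 0.369
finger_force: 25.0
```

Request:
{"fn": "apply_moves", "kwargs": {"delta_pos": [[0, 0, 0], [0, 0, 0], [0, 0, 0], [0, 0, 0], [0, 0, 0], [0, 0, 0], [0, 0, 0], [0, 0, 0]], "turn": [0, 0, 0, 0, 0, 0, 0, 0], "grip": 0}}

```text
time: 7.6
eef_pos: [518.8, 335.8, 49.7]
orientation: [-180.0, 0.0, 89.6]
force: [-0.6, 0.7, 0.9]
grip_width: 0.94
finger_force: 0.0
```

Request:
{"fn": "apply_moves", "kwargs": {"delta_pos": [[0, 0, -20], [0, 0, -60], [0, 0, -100], [0, 0, -140], [0, 0, -180], [0, 0, -220], [0, 0, -250], [0, 0, -250]], "turn": [0, 0, 0, 0, 0, 0, 0, 0]}}

```text
time: 8.27
eef_pos: [521.6, 337.6, 307.5]
orientation: [179.4, -0.4, 89.6]
force: [0.4, 0.9, 0.5]
grip_width: 0.998
finger_force: 0.0
```

Run:
```python
from h import *
im,d,P,K,T=cam("top")
q=cut_out("lid","top")
for a in q[:2]: print(a["confidence"],np.nanpercentile(P[a["region"]],[2,50,98],axis=0).round().tolist())
# pan rim points
m=(abs(P[...,2]-150)<8)&(np.hypot(P[...,0]-578,P[...,1]+20)<125)
p=P[m]; print(m.sum(),cv2.minEnclosingCircle(p[:,:2].astype(np.float32)),np.median(p[:,2]))
m=(np.hypot(P[...,0]-578,P[...,1]+20)<70); print("bottom",np.nanmedian(P[m][:,2]))
goto(460,-370,320,90)
```

```text
0.7 [[436.0, 234.0, 24.0], [539.0, 288.0, 34.0], [619.0, 359.0, 45.0]]
345 ((578.2845458984375, -18.357595443725586), 106.24140167236328) 149.4192777222529
bottom 51.822406398405974
delta [-706.5, -53.7, -20.1] turn -0.4
```

Request:
{"fn": "apply_moves", "kwargs": {"delta_pos": [[-40, 0, 0], [-80, -2, 0], [-120, -5, 0], [-160, -8, 0], [-200, -12, 0], [-240, -16, 0], [-280, -20, 0], [-320, -24, 0]], "turn": [0, 0, 0, 0, 0, 0, 0, 0]}}

```text
time: 9.03
eef_pos: [490.5, 14.3, 297.8]
orientation: [-179.8, 0.0, 89.6]
force: [0.4, 0.1, -1.1]
grip_width: 1.0
finger_force: 0.0
```

Request:
{"fn": "apply_moves", "kwargs": {"delta_pos": [[-40, -2, 0], [-80, -5, 0], [-120, -8, 0], [-160, -10, 0], [-200, -12, 0], [-240, -15, 0], [-280, -18, 0], [-320, -22, 0]], "turn": [0, 0, 0, 0, 0, 0, 0, 0]}}

```text
time: 9.7
eef_pos: [466.4, -305.2, 297.5]
orientation: [-179.8, -0.1, 89.5]
force: [1.2, 0.3, -0.3]
grip_width: 0.996
finger_force: 0.0
```

Request:
{"fn": "apply_moves", "kwargs": {"delta_pos": [[-40, 0, 0], [-80, 0, 0], [-108, 0, 10], [-108, 0, 10], [-108, 0, 10]], "turn": [0, 0, 0, 0, 0]}}

```text
time: 10.12
eef_pos: [465.5, -412.0, 286.5]
orientation: [-179.8, -0.2, 89.4]
force: [0.6, 0.1, -0.0]
grip_width: 0.998
finger_force: 0.0
```

Run:
```python
from h import *
s=observe(); print(s["eef_pos"],s["orientation"])
im,d,P,K,T=cam("wrist"); save(im,"w2.png"); np.save("P2.npy",P)
for n in ["pan_clip","clip_handles","dial_face","caddy"]:
  for q in cut_out(n,"wrist")[:2]: print(n,round(q["confidence"],2),q["rect"],np.nanpercentile(P[q["region"]],[2,50,98],axis=0).round().tolist())
```

```text
[ 465.48982171 -411.97643924  286.52652262] [-179.77741836   -0.21346573   89.41569818]
pan_clip 0.61 [274.4, 103.7, 340.4, 183.7] [[462.0, -395.0, 97.0], [491.0, -352.0, 166.0], [515.0, -328.0, 168.0]]
clip_handles 0.96 [271.1, 102.8, 337.4, 180.0] [[462.0, -395.0, 6.0], [491.0, -352.0, 166.0], [516.0, -327.0, 168.0]]
dial_face 0.45 [422.6, 144.9, 487.6, 186.1] [[662.0, -418.0, 0.0], [672.0, -397.0, 61.0], [696.0, -382.0, 89.0]]
caddy 0.62 [277.5, 22.6, 409.7, 227.7] [[474.0, -455.0, 4.0], [548.0, -340.0, 41.0], [594.0, -259.0, 155.0]]
```

View pics/w2.png

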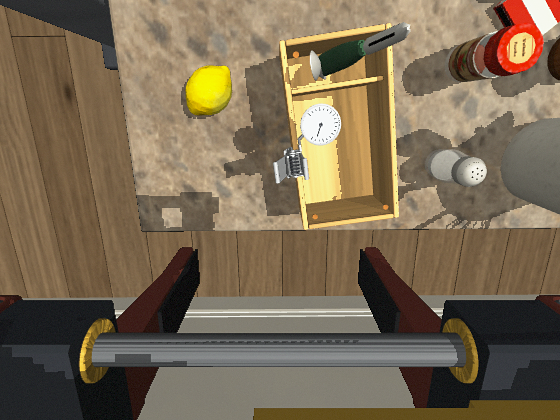

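Run:
```python
from h import *
P=np.load("P2.npy")
w=(abs(P[...,2]-95)<5)&(P[...,0]>455)&(P[...,0]<610)&(P[...,1]<-240)&(P[...,1]>-470)
p=P[w]; r=cv2.minAreaRect(p[:,:2].astype(np.float32)); print("caddy",w.sum(),r,np.median(p[:,2]))
# -x wall line
m=w&(P[...,0]<500); q=P[m]; 
f=np.polyfit(q[:,1],q[:,0],1); rr=q[:,0]-np.polyval(f,q[:,1]); k=abs(rr)<5; f=np.polyfit(q[k,1],q[k,0],1); print("wall x=f(y)",f,np.degrees(np.arctan(f[0])),k.sum(),np.polyval(f,-380))
d=(abs(P[...,2]-167)<3)&(abs(P[...,0]-500)<30)&(abs(P[...,1]+345)<30); print("dial",cv2.minEnclosingCircle(P[d][:,:2].astype(np.float32)),np.median(P[d][:,2]))
h=np.zeros(d.shape,bool); h[145:190,265:315]=1
h&=(P[...,2]>100)&(P[...,1]<-364)
for lo,hi in ((100,115),(115,125),(125,135),(135,145),(145,150),(150,160)):
    s=h&(P[...,2]>=lo)&(P[...,2]<hi)
    if s.sum(): print(lo,s.sum(),np.percentile(P[s],[5,50,95],axis=0).round(1).tolist())
```

```text
caddy 3609 ((530.2646484375, -357.3780212402344), (117.28007507324219, 200.1241455078125), 7.5931782722473145) 94.25632000202376
wall x=f(y) [-1.01971425e-01  4.46129493e+02] -5.8224071181685835 785 484.87863412087137
dial ((500.3801574707031, -342.1669616699219), 17.049625396728516) 166.40181906690736
100 315 [[472.4, -396.2, 104.2], [479.8, -382.0, 111.3], [487.9, -369.7, 114.4]]
115 110 [[469.3, -393.1, 115.2], [473.4, -383.8, 117.4], [487.3, -375.1, 124.0]]
125 72 [[466.3, -392.9, 125.8], [468.7, -383.8, 130.3], [487.9, -373.2, 134.7]]
135 71 [[463.9, -393.7, 135.6], [466.2, -383.4, 140.6], [487.9, -375.7, 144.2]]
145 101 [[460.6, -393.8, 146.5], [462.6, -384.6, 147.9], [486.6, -376.1, 149.3]]
150 101 [[487.2, -390.8, 150.2], [489.2, -382.1, 151.3], [492.0, -373.1, 152.9]]
```

Run:
```python
import cv2
a=cv2.imread("pics/w2.png")[95:195,255:355]
cv2.imwrite("pics/c2.png",cv2.resize(a,(600,600),interpolation=cv2.INTER_CUBIC))
```

```text
(no output)
```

View pics/c2.png

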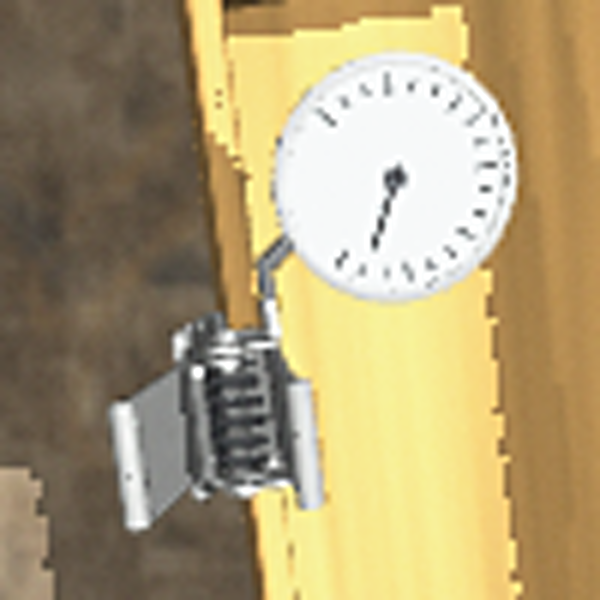

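Run:
```python
from h import *
goto(480,-382.7,200,95.8)
goto(480,-382.7,120,95.8)
```

```text
delta [27.8, 12.6, 89.8] turn -6.2
delta [27.8, 12.6, 169.8] turn -6.2
```

Request:
{"fn": "apply_moves", "kwargs": {"delta_pos": [[28, 13, 10], [28, 13, 40], [28, 13, 80], [28, 13, 110], [28, 13, 135], [28, 13, 152], [28, 13, 152]], "turn": [-6, -6, -6, -6, -6, -6, -6]}}

```text
time: 10.95
eef_pos: [478.6, -381.2, 134.4]
orientation: [-179.8, -0.3, 95.6]
force: [-1.0, 0.4, -0.6]
grip_width: 1.003
finger_force: 0.0
```

Run:
```python
from h import *
goto(480,-382.7,120,95.8)
print(observe()["orientation"])
im,d,P,K,T=cam("wrist"); save(im,"w3.png")
```

```text
delta [-1.7, 1.3, 14.3] turn -0.2
[-179.75073866   -0.25583371   95.6409175 ]
```

View pics/w3.png

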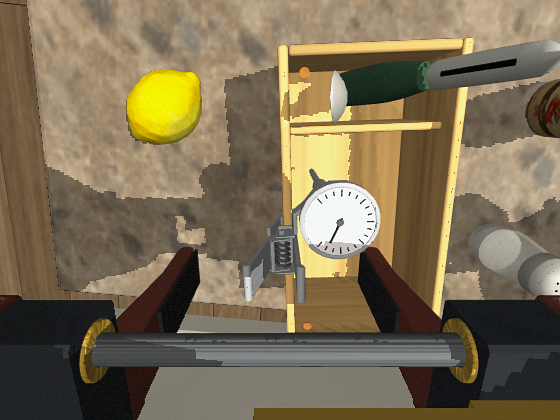

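Request:
{"fn": "apply_moves", "kwargs": {"delta_pos": [[-2, 1, 6], [-2, 1, 12], [-2, 1, 14], [-2, 1, 14]], "turn": [0, 0, 0, 0], "grip": 0.5, "grip_force": 30}}

```text
time: 11.33
eef_pos: [481.5, -385.8, 124.0]
orientation: [180.0, 0.0, 95.6]
force: [0.3, -0.6, 0.2]
grip_width: 0.737
finger_force: 0.0
```

Request:
{"fn": "apply_moves", "kwargs": {"delta_pos": [[0, 0, 0], [0, 0, 0], [0, 0, 0], [0, 0, 0], [0, 0, 0], [0, 0, 0], [0, 0, 0], [0, 0, 0]], "turn": [0, 0, 0, 0, 0, 0, 0, 0], "grip": 1}}

```text
time: 12.0
eef_pos: [481.9, -386.1, 124.2]
orientation: [179.9, 0.1, 95.6]
force: [0.1, -0.4, 3.7]
grip_width: 0.204
finger_force: 30.0
```

Request:
{"fn": "apply_moves", "kwargs": {"delta_pos": [[0, 0, 0], [0, 0, 0], [0, 0, 0], [0, 0, 0], [0, 0, 0], [0, 0, 0]], "turn": [0, 0, 0, 0, 0, 0]}}

```text
time: 12.5
eef_pos: [481.9, -386.1, 124.2]
orientation: [179.9, 0.1, 95.6]
force: [0.1, -1.0, 4.8]
grip_width: 0.204
finger_force: 30.0
```

Request:
{"fn": "apply_moves", "kwargs": {"delta_pos": [[0, 1.5, 0], [0, 2, -4], [0, 2, -12], [0, 2, -25], [0, 2, -45], [0, 2, -70], [0, 2, -100], [0, 2, -130]], "turn": [0, 0, 0, 0, 0, 0, 0, 0]}}

```text
time: 13.17
eef_pos: [483.0, -385.2, 255.4]
orientation: [-180.0, -0.0, 95.6]
force: [0.5, -0.4, -1.5]
grip_width: 0.204
finger_force: 30.0
```

Run:
```python
from h import *
s=observe(); print(s["eef_pos"],s["orientation"],s["grip_width"])
im,d,P,K,T=cam("wrist"); save(im,"w4.png")
im,d,P2,K2,T2=cam("scene"); 
from numpy import vstack
save(np.hstack([cv2.resize(read_camera("wrist")[0],(400,300)),cv2.resize(im[70:220,290:490],(400,300))]),"m4.png")
R=Ro.from_euler('xyz',s["orientation"],degrees=True)
# tool coords of dial
Q=(P-s["eef_pos"])@R.as_matrix(); 
m=(abs(Q[...,0])<70)&(abs(Q[...,1])<60)&(Q[...,2]<-10)&(Q[...,2]>-60)
p=P[m]; 
top=Q[...,2]<-20
m=(Q[...,0]>18)&(Q[...,0]<65)&(Q[...,1]>0)&(Q[...,1]<50)&(Q[...,2]>-60)&(Q[...,2]<0)
print(m.sum(),np.percentile(Q[m],[2,50,98],axis=0).round(1).tolist(),cv2.minEnclosingCircle(Q[m][:,:2].astype(np.float32)))
z=np.median(Q[m][:,2]); n=m&(abs(Q[...,2]-z)<4)
A=np.c_[Q[n][:,:2],np.ones(n.sum())]; print(np.linalg.lstsq(A,Q[n][:,2],rcond=None)[0])
```

```text
[ 483.02948263 -385.16311637  255.44244715] [-1.79974228e+02 -3.81492504e-02  9.55582981e+01] 0.20419400534860374
5971 [[26.1, 8.6, -43.6], [42.4, 23.6, -42.3], [57.2, 39.1, -37.7]] ((41.027313232421875, 24.05455780029297), 17.38397789001465)
[ 1.44508502e-02 -7.05952271e-03 -4.27274967e+01]
```

View pics/m4.png

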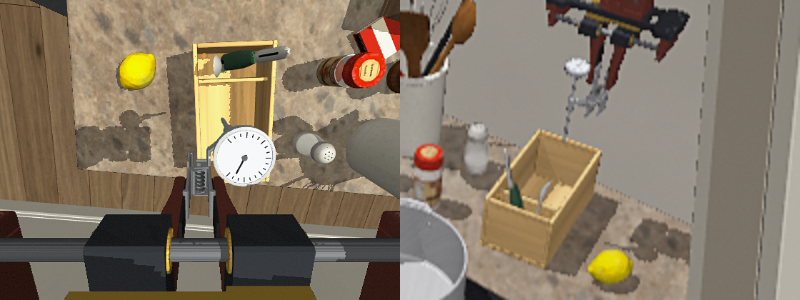

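Run:
```python
from h import *
goto(474.9,-31.6,278,95.6)
```

```text
delta [354.1, 24.8, -22.0] turn -0.0
```

Request:
{"fn": "apply_moves", "kwargs": {"delta_pos": [[10, 0, -20], [35, 2, -23], [75, 5, -23], [115, 8, -23], [155, 11, -23], [195, 14, -23], [235, 17, -23], [275, 20, -23]], "turn": [0, 0, 0, 0, 0, 0, 0, 0]}}

```text
time: 13.98
eef_pos: [475.3, -107.9, 275.7]
orientation: [-179.9, -0.0, 95.5]
force: [1.4, -0.6, -1.2]
grip_width: 0.204
finger_force: 30.0
```

Request:
{"fn": "apply_moves", "kwargs": {"delta_pos": [[30, 2, 0], [55, 4, 0], [72, 5, 0], [79, 5, 0], [79, 5, 0], [79, 5, 0]], "turn": [0, 0, 0, 0, 0, 0]}}

```text
time: 14.48
eef_pos: [473.7, -31.1, 276.3]
orientation: [-179.9, 0.0, 95.6]
force: [0.2, -0.1, -1.1]
grip_width: 0.207
finger_force: 30.0
```

Run:
```python
from h import *
from scipy.optimize import least_squares
s=observe(); print(s["eef_pos"],s["orientation"],s["grip_width"])
im,d,P,K,T=cam("wrist"); save(im,"w5.png")
R=Ro.from_euler('xyz',s["orientation"],degrees=True)
Q=(P-s["eef_pos"])@R.as_matrix()
r=np.hypot(P[...,0]-578,P[...,1]+18)
m=(abs(P[...,2]-150)<5)&(r>96)&(r<112)
p=P[m]; print(m.sum(),np.median(p[:,2]))
top=p[p[:,2]>np.percentile(p[:,2],40)]
f=least_squares(lambda a:np.hypot(top[:,0]-a[0],top[:,1]-a[1])-a[2],[578,-18,103],loss="soft_l1"); print("rim",f.x,np.median(top[:,2]))
m=(Q[...,0]>18)&(Q[...,0]<65)&(Q[...,1]>0)&(Q[...,1]<50)&(Q[...,2]>-60)&(Q[...,2]<-30)
print("dial",m.sum(),cv2.minEnclosingCircle(Q[m][:,:2].astype(np.float32)),np.median(Q[m][:,2]))
b=(r<60)&(abs(P[...,2]-51)<10); print("bottom",b.sum(),np.median(P[b][:,2]))
```

```text
[473.66205543 -31.09749708 276.25451285] [-1.79941376e+02  1.11380041e-02  9.56010551e+01] 0.2068397428921446
3807 149.943151698907
rim [579.0398386  -19.76519319 102.55265378] 150.48281603781078
dial 5971 ((41.01138687133789, 24.000669479370117), 17.355304718017578) -42.29895415089007
bottom 5141 51.582092927307315
```

View pics/w5.png

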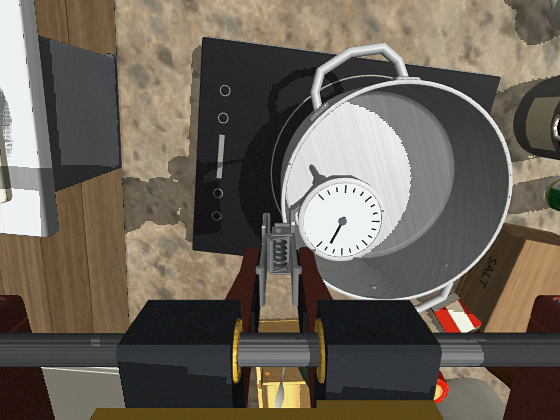

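Request:
{"fn": "apply_moves", "kwargs": {"delta_pos": [[0, 1.5, 0], [0, 1.5, 10], [0, 1.5, 30], [0, 1.5, 50], [0, 1.5, 65], [0, 1.5, 77], [0, 1.5, 85], [0, 1.5, 89]], "turn": [0, 0, 0, 0, 0, 0, 0, 0]}}

```text
time: 15.2
eef_pos: [474.7, -31.2, 186.1]
orientation: [-179.9, -0.0, 95.5]
force: [0.3, -0.9, -0.4]
grip_width: 0.205
finger_force: 30.0
```

Request:
{"fn": "apply_moves", "kwargs": {"delta_pos": [[0, 0, 1], [0, 0, 2], [0, 0, 3], [0, 0, 4], [0, 0, 4], [0, 0, 4]], "turn": [0, 0, 0, 0, 0, 0]}}

```text
time: 15.7
eef_pos: [475.7, -30.7, 184.1]
orientation: [180.0, 0.0, 95.6]
force: [-0.6, -0.1, -0.7]
grip_width: 0.208
finger_force: 30.0
```

Request:
{"fn": "apply_moves", "kwargs": {"delta_pos": [[0, 0, 1], [0, 0, 2], [0, 0, 3], [0, 0, 3], [0, 0, 3]], "turn": [0, 0, 0, 0, 0]}}

```text
time: 16.12
eef_pos: [475.4, -30.7, 180.6]
orientation: [-180.0, -0.0, 95.6]
force: [0.5, -1.2, -1.6]
grip_width: 0.198
finger_force: 30.0
```

Request:
{"fn": "apply_moves", "kwargs": {"delta_pos": [[0, 0, 0.5], [0, 0, 1], [0, 0, 1], [0, 0, 1]], "turn": [0, 0, 0, 0]}}

```text
time: 16.45
eef_pos: [475.6, -30.7, 180.2]
orientation: [180.0, 0.0, 95.6]
force: [-2.5, -0.3, 5.6]
grip_width: 0.205
finger_force: 30.0
```

Request:
{"fn": "apply_moves", "kwargs": {"delta_pos": [[0, 0, 0], [0, 0, 0], [0, 0, 0], [0, 0, 0], [0, 0, 0], [0, 0, 0], [0, 0, 0], [0, 0, 0]], "turn": [0, 0, 0, 0, 0, 0, 0, 0], "grip": 0.3}}

```text
time: 17.12
eef_pos: [475.6, -30.7, 179.7]
orientation: [180.0, 0.0, 95.6]
force: [0.1, -0.8, 0.6]
grip_width: 0.697
finger_force: 0.0
```

```bash
cat > chk.py <<'E'
from h import *
import sys
from scipy.optimize import least_squares
s=observe(); print(s["eef_pos"],s["orientation"],s["grip_width"],s["force"])
im,d,P,K,T=cam("wrist"); save(im,sys.argv[1]); np.save("Pc.npy",P)
r=np.hypot(P[...,0]-579,P[...,1]+19)
m=(abs(P[...,2]-150)<5)&(r>96)&(r<112)&(P[...,1]>-10)
p=P[m]; top=p[p[:,2]>np.percentile(p[:,2],40)]
if len(top)>50:
  f=least_squares(lambda a:np.hypot(top[:,0]-a[0],top[:,1]-a[1])-103,[578,-18],loss="soft_l1"); print("rim",f.x,np.median(top[:,2]),len(top))
z0=float(sys.argv[2])
for (dx,dy) in [(496,10)]:
  m=(abs(P[...,2]-z0)<10)&(np.hypot(P[...,0]-dx,P[...,1]-dy)<30)
  if m.sum()>20:
    q=P[m]; z=np.percentile(q[:,2],70); q=q[abs(q[:,2]-z)<3]
    print("dial",len(q),cv2.minEnclosingCircle(q[:,:2].astype(np.float32)),np.median(q[:,2]),np.linalg.lstsq(np.c_[q[:,:2]-q[:,:2].mean(0),np.ones(len(q))],q[:,2],rcond=None)[0])
b=(r<60)&(abs(P[...,2]-51)<10); print("bottom",b.sum(),np.median(P[b][:,2]) if b.sum() else 0)
E
python3 chk.py w6.png 222
```

```text
[475.55315018 -30.71562249 179.73714394] [1.79993069e+02 1.09837029e-03 9.55536283e+01] 0.6965676100749398 [ 0.13958398 -0.83270305  0.55559329]
rim [579.00226539 -20.25769771] 150.5688469683515 1764
dial 5995 ((497.6512756347656, 5.660489082336426), 25.356971740722656) 222.02551143619857 [-3.00836296e-03 -2.29712343e-02  2.22017475e+02]
bottom 9536 51.5949794868809
```

Request:
{"fn": "apply_moves", "kwargs": {"delta_pos": [[0, 0, -5], [0, 0, -20], [0, 0, -45], [0, 0, -80], [0, 0, -105], [0, 0, -105]], "turn": [0, 0, 0, 0, 0, 0], "grip": 0.3}}

```text
time: 17.67
eef_pos: [478.4, -30.9, 290.2]
orientation: [179.5, 0.1, 95.6]
force: [0.9, -0.4, 0.1]
grip_width: 0.698
finger_force: 0.0
```

```bash
python3 chk.py w7.png 222
python3 - <<'E'
from h import *
P=np.load("Pc.npy")
m=(P[...,2]>196)&(P[...,2]<215)&(np.hypot(P[...,0]-478,P[...,1]+30)<28)
q=P[m]; print(len(q),np.percentile(q,[5,50,95],axis=0).round(1).tolist())
i=q[:,0]>474; print("inner top",np.percentile(q[i],[5,50,95],axis=0).round(1).tolist())
E
```

```text
[478.42105407 -30.94372893 290.20033927] [1.79479413e+02 9.65573808e-02 9.55555049e+01] 0.6975462473666896 [ 0.86581057 -0.35093639  0.12303507]
rim [579.00870597 -20.34225664] 150.51296753166218 1137
dial 1792 ((494.48065185546875, 12.928566932678223), 17.118406295776367) 221.98546326304196 [-1.58572486e-03 -2.26302957e-02  2.22005510e+02]
bottom 6577 51.60937976764882
323 [[452.1, -36.9, 197.0], [456.3, -27.3, 204.2], [483.3, -17.5, 208.2]]
inner top [[479.6, -34.9, 204.0], [481.7, -24.9, 207.5], [483.8, -16.8, 208.6]]
```

View pics/w7.png

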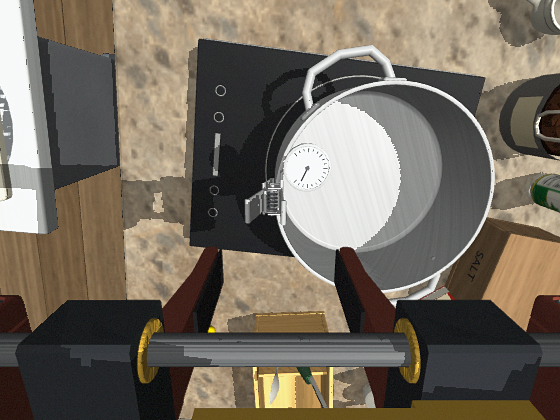

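Run:
```python
from h import *
goto(494.5,12.9,235,95.6)
```

```text
delta [42.0, 21.1, 52.7] turn -0.0
```

Request:
{"fn": "apply_moves", "kwargs": {"delta_pos": [[20, 10, 0], [42, 20, 0], [42, 20, 0], [42, 20, 0], [42, 20, 10], [42, 20, 25], [42, 20, 40], [42, 20, 40]], "turn": [0, 0, 0, 0, 0, 0, 0, 0], "grip": 1, "grip_force": 10}}

```text
time: 18.38
eef_pos: [488.7, 12.3, 241.2]
orientation: [-179.6, -0.0, 95.5]
force: [-0.1, -0.3, -0.7]
grip_width: 0.13
finger_force: 0.0
```

Request:
{"fn": "apply_moves", "kwargs": {"delta_pos": [[0, 0, 0], [0, 0, 0], [0, 0, 0]], "turn": [0, 0, 0]}}

```text
time: 18.63
eef_pos: [491.7, 12.7, 245.3]
orientation: [179.9, 0.0, 95.5]
force: [0.4, -0.3, 0.1]
grip_width: 0.005
finger_force: 0.0
```

Run:
```python
from h import *
print(observe()["orientation"]);goto(494.5,12.9,200,95.6)
```

```text
[1.79937236e+02 6.50267505e-03 9.55282008e+01]
delta [-0.1, 2.7, 45.3] turn -0.1
```

Descend to about 200 first, slowly.

Request:
{"fn": "apply_moves", "kwargs": {"delta_pos": [[0, 2.5, 8], [0, 2.5, 16], [0, 2.5, 22], [0, 2.5, 28], [0, 2.5, 34], [0, 2.5, 40], [0, 2.5, 45], [0, 2.5, 45]], "turn": [0, 0, 0, 0, 0, 0, 0, 0]}}

```text
time: 19.3
eef_pos: [493.3, 13.3, 198.6]
orientation: [-179.9, -0.0, 95.6]
force: [-0.1, -0.1, 0.7]
grip_width: 0.005
finger_force: 0.0
```

```bash
python3 chk.py w8.png 200|head -3
python3 - <<'E'
from h import *
im,d,P,K,T=cam("top")
print(observe()["eef_pos"],observe()["force"])
E
```

```text
[493.26310891  13.2532318  198.55798408] [-1.79906971e+02 -8.46984422e-03  9.55537609e+01] 0.004761796728829014 [-0.10866015 -0.13364683  0.714539  ]
rim [578.81693409 -20.17496535] 150.5282509572345 1959
dial 1065 ((494.3086242675781, 13.11960506439209), 17.1602840423584) 197.9949073739301 [-3.10380263e-03 -1.39574142e-02  1.98057559e+02]
[493.52236093  13.3429201  199.34961971] [-0.01961908 -0.27783317  0.60664175]
```

Request:
{"fn": "apply_moves", "kwargs": {"delta_pos": [[0, 0, 1], [0, 0, 2], [0, 0, 3], [0, 0, 3.5], [0, 0, 3.5], [0, 0, 3.5]], "turn": [0, 0, 0, 0, 0, 0]}}

```text
time: 19.9
eef_pos: [493.9, 13.3, 196.3]
orientation: [180.0, -0.0, 95.6]
force: [0.1, -0.0, 1.6]
grip_width: 0.003
finger_force: 0.7
```

Request:
{"fn": "apply_moves", "kwargs": {"delta_pos": [[0, 0, -5], [0, 0, -20], [0, 0, -45], [0, 0, -80], [-20, -10, -105], [-50, -20, -110], [-50, -20, -110], [-50, -20, -110]], "turn": [0, 0, 0, 0, 0, 0, 0, 0]}}

```text
time: 20.57
eef_pos: [478.5, -39.3, 306.9]
orientation: [179.9, 0.0, 95.4]
force: [0.5, 0.3, -0.6]
grip_width: 0.008
finger_force: 0.0
```

```bash
python3 chk.py w9.png 194
python3 - <<'E'
from h import *
P=np.load("Pc.npy")
m=(P[...,2]>196)&(P[...,2]<215)&(np.hypot(P[...,0]-478,P[...,1]+30)<28)
q=P[m]; i=q[:,0]>474; print("inner top",np.percentile(q[i],[5,50,95],axis=0).round(1).tolist())
im,d,P,K,T=cam("top"); 
for a in cut_out("lid","top")[:2]:
    p=P[a["region"]]; print("lid",a["confidence"],np.nanpercentile(p,[3,50,97],axis=0).round().tolist(),cv2.minEnclosingCircle(p[~np.isnan(p[:,0])][:,:2].astype(np.float32)))
save(np.vstack([cv2.resize(im[150:300,140:460],(640,300)),cv2.resize(cv2.imread("pics/w9.png")[60:270,80:528,::-1],(640,300))]),"m9.png")
E
```

```text
[478.52844832 -39.27014629 306.89069731] [1.79939578e+02 8.27837977e-03 9.54122635e+01] 0.007685599419910381 [ 0.50313325  0.34886725 -0.56158409]
rim [578.92454936 -20.33697805] 150.54968392777224 978
dial 1341 ((494.2980041503906, 12.813423156738281), 17.002483367919922) 196.15008214812752 [-1.86941685e-04 -2.80911733e-02  1.96145372e+02]
bottom 6608 51.58256406526172
inner top [[479.3, -34.8, 205.7], [481.4, -25.3, 207.4], [483.6, -16.7, 208.8]]
lid 0.87 [[424.0, 245.0, 25.0], [515.0, 335.0, 35.0], [610.0, 431.0, 48.0]] ((518.651611328125, 340.2388610839844), 110.65666961669922)
```

View pics/m9.png

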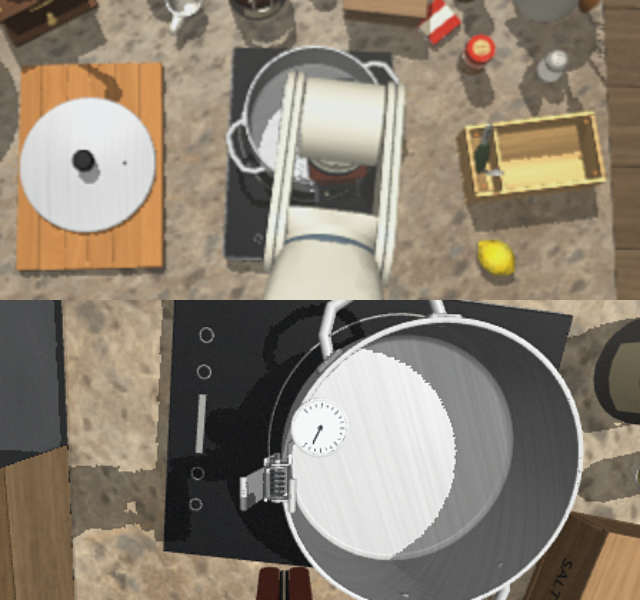

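```bash
python3 -c "
from workcell import *
print(close_job())"
```

```text
the job is handed in; nothing more can be done
None
```

The job is handed in, but no verdict came back. By my last camera measurements the lid lies flat on the board, the clip sits fully down on the pan rim, and the stem tip is about 11–12 mm above the pan's bottom; nothing was knocked over, and the arm was clear at about 21 s of the 58 s.

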